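# Seat a notched block in the keyed inspection fixture

### The job

Load the notched aluminium block into the keyed inspection fixture: lift it off the bench, set it over the fixture's central post and find by feel the turn at which its notch accepts the key pin, so that the block goes fully home, flat on the seat; then let go of it. Press gently on the fixture throughout, never over 25 N, and leave the other things on the bench where they are.

Things in the scene. Friction and masses are not known exactly. Their poses are not given: they have to be found in the camera images.
- block: The workpiece: machined aluminium block, about 0.5 kg, flat on the bench at the start. Origin at the centre of its underside, x along its length, z up. Base 84 (x) x 70 (y) x 26 (z) mm with a grip rib on top. In the underside a round blind bore, 24 mm across, 22 mm deep, centred on the origin. One notch, at the +x end
- rib (a point): middle of the block's grip rib, 42 mm above the block's underside, 4 mm towards -x from the block's origin; axes as the block's. The rib is 56 (x) x 22 (y) mm and stands from 26 to 58 mm above the underside
- notch (a point): middle of the block's notch at underside level: 33 mm along x and 8 mm along y from the block's origin, so off the middle line. The notch is cut through the full height of the base, open at the +x end, 18 mm long in x and 12 mm wide in y
- fixture: The keyed fixture, bolted to the bench: round grey base 132 mm across with a bolted lug on its -x side (to 88 mm from the axis). Origin on the bench, on the axis; z up. On it a round plate, 128 mm across, rides on springs: it starts to sink at about 3 N, 1 N more per mm, and meets a rigid stop after 10 mm (13 N). On the plate is a steel disc, 118 mm across, with a post and a key pin
- seat (a point): on the axis at the top face of the disc (the seat), 48 mm above the bench when unloaded, sinking with the plate; axes as the fixture's, not the key pin's. A key pin, 10 mm across and 9 mm tall, stands on the seat 34 mm from the axis. The block goes home only with its notch over the pin, right to about 2 degrees. Pushing sideways on the pin counts as pressing
- post_top (a point): top of the central post, 21 mm above the seat; the post is 20 mm across, its top 6 mm tapered to 10 mm. The block's x must make the key angle with the fixture's x for the pin to enter; the disc is clamped at a new key angle each time, within 46 degrees either way of 0, and cannot be turned. No reading gives it: rest the block lightly on the pin and turn it until it drops
- torch: small black hand torch lying along x, 115 mm long, 27 mm thick; origin under its middle. Bystander
- caliper: caliper lying flat, 200 mm long, 8 mm thick; origin under its middle. Bystander
- vblock: dark steel V-block, 60 x 50 x 40 mm; origin at the centre of its underside. Bystander
- gauge: upright round steel setting gauge, foot 50 mm across, 68 mm tall; origin at the centre of its underside. Bystander
- plain_block: stepped aluminium block without a notch, 70 x 45 x 37 mm; origin at the centre of its underside. Bystander
- driver: screwdriver lying flat, handle to its -x. Bystander
- pot: upright steel pen pot, 64 mm across, 90 mm tall; origin at the centre of its underside. Bystander
There are look-alikes about, which are no part of the job. Leave any purple or yellow look-alike of the fixture alone.

How it is judged:
By the outcome, as a careful person would: the job done as asked, in the order asked, and still so for the second after the job is handed in, with the robot touching nothing.
It also fails if it takes over 64 s, if anything falls off the work surface, if the arm or the gripper's body presses on something with over 40 N, if the wrist force passes 120 N, or if a joint passes its speed limit or range.

### The arm

A 6-joint arm with a two-finger parallel gripper is mounted at the origin on the work surface. World frame = base frame: x ahead of the robot, y to its left, z up, the work surface at z = 0. Lengths are in m, angles in degrees, forces in N, time in s.
With the tool pointing down it reaches from about 0.25 to 0.8 m from the base axis. Payload 8.5 kg.
Tool frame: the origin (TCP) lies at the very end of the fingers, on their centre line; the grasp point (between the pads) lies 19 mm behind it (manip.pinch_z is the distance from the TCP to the grasp point, in m); z points along the fingers, x is the direction in which the jaws open and shut, and the axes are right-handed (so a half turn about z gives the same grasp; the last joint's range is limited). The gripper opens to 85 mm and grips with 20 to 120 N. Pads are 22 mm wide; open, the fingers measure 114 mm over their backs; the gripper's body (76 mm by 85 mm) begins 54 mm behind the grasp point. The pads swing forward as they close: fully open they stand 13 mm farther back than shut.
Start: joints at [0, 13.648, -0.773, 75.585, 0, 90], TCP at [0.525, -0, 0.231] pointing down, gripper open.
Joint ranges: [-152.45, 152.45], [-59.26, 108.67], [-65.41, 83.53], [-104.44, 129.93], [-82.83, 76.93], [-180, 180]. Speed limits (degrees/s): [127.2, 127.2, 159.86, 180, 180, 180].

### API

Orientations are given as [roll, pitch, yaw] about the fixed x, y, z axes, in that order (R = Rz(yaw) Ry(pitch) Rx(roll)).
In Python, from workcell import get_state, get_image, camera_info, ticket, regions_of, manip gives the robot as it stands. The module is installed in compiled form; this text tells all that it offers.
- The arm moves only by the tool drive_tool, never from a script. Its argument "series" is a list of rows, each a list of 7 numbers: the shift along the tool's x, y, z in cm, then the turn, a rotation vector about the tool's x, y, z in rad, then the opening, from 0 (shut) to 1 (fully open). A call has 1 to 10 rows; each row is the pose to reach, as a shift and turn from the pose commanded when the call began, along the tool's axes at that moment; what a row does not reach only later rows make up. A row lasts 1/10 s, in which the tool goes at most 50 mm and 8.59 degrees, less where a joint would pass 70% of its speed; a pose out of reach is approached as far as the arm can. A call with a gripper value outside its range is refused whole. The fingers move at their own pace and stop on an object; "newtons" is the grip in N (left out, the last holds). Time passes only in rows, so rows that repeat a pose let the fingers close. It gives the time, the measured TCP pose, the force and the opening at its end, in the units of the state.
- get_state(): the state, without advancing time (a new reading comes with each control period).
- get_image(name): name is "scene" or "side" or "wrist"; returns the picture (400x640x3 uint8, blue, green, red); there is no depth.
- camera_info(name): a dict with "intrinsics" (3x3 intrinsics, pixels), "position" and "rotation" of the camera in the world. Camera axes: x right, y up, looking along -z (the intrinsics and any distortion apply to the point x, -y, -z); pixel columns grow to the right and rows downward; lengths in m; the calibration is good to about 2 mm. A picture is of the moment at which its call begins: read the wrist's pose just before it. camera_info takes no time and is no camera call; for the wrist camera it gives the pose at the moment of the call.
- ticket.sign_off(): hands the job in, once; it reports no verdict.
Trained networks look in the newest picture that a camera, given by its name, has taken for a name from the list of things; names that differ only in an ending like _2 or _b are one class to them, and where a whole thing is asked for, a point or a joint stands for the part that bears it (a point fixed in the world has none). Each returns a list of dicts, best first, with "score" (0 to 1); they miss things now and then, are a little off and sometimes report something else, mostly with a low value. They report only what shows in the picture. A call takes as long as a camera call. They do not tell look-alikes from the thing itself.
- regions_of(camera, thing): "pixels" (400x640 bool, what is visible of it) and "xy" ([column, row] in pixels, amid what is visible of it).
The state is a dict: "t": time; "qpos": joint angles; "joint_velocities": joint speeds; "joint_efforts": joint torques, N m; "position": TCP position; "tool_rot": TCP orientation; "force": force on the tool from outside, world axes, zero at the start; "ft_torque": the same for the moment, N m; "finger_gap": finger opening in m.
Only numpy, scipy, OpenCV 4.12 (cv2) and the standard library are available. Lean on these libraries where they do the work, as an engineer would, in place of code of your own. Each camera call takes 0.05 s, during which the arm holds its last target. There are 200 camera calls.

## Working session

There is one attempt and no reset: what is moved stays moved. The work goes in short steps, Python scripts to look and compute and a tool call to move; the robot and the scene stay as the last step left them, time stands still between calls to the robot, and variables do not carry over. Pictures are saved under pics/ and viewed, about 8 in all and at most 12, crops included, and the job is handed in when it is done.

Besides the shell and the picture viewer there is one more tool, called after "Request:" as name(argument=value, ...), one argument or row to a line, values as JSON. drive_tool: Moves the arm, as the interface text tells. Its arguments: {"type":"object","properties":{"series":{"type":"array"},"newtons":{"type":"number"}},"required":["series"]}

```bash
mkdir -p pics; cat > h.py <<'E'
import numpy as np, cv2
from workcell import *
def save(cam,name,crop=None,scale=1):
    im=get_image(cam)
    if crop: im=im[crop[1]:crop[3],crop[0]:crop[2]]
    if scale!=1: im=cv2.resize(im,None,fx=scale,fy=scale,interpolation=cv2.INTER_CUBIC)
    cv2.imwrite('pics/'+name,im)
def unproj(ci,uv,z):
    K=np.array(ci['intrinsics']);R=np.array(ci['rotation']);p=np.array(ci['position'])
    d=np.linalg.inv(K)@[uv[0],uv[1],1]; d=R@[d[0],-d[1],-d[2]]
    return p+d*(z-p[2])/d[2]
def proj(ci,P):
    K=np.array(ci['intrinsics']);R=np.array(ci['rotation']);p=np.array(ci['position'])
    c=R.T@(np.array(P)-p); v=K@[c[0],-c[1],-c[2]]; return v[:2]/v[2]
E
python3 - <<'E'
from h import *
a=get_image('scene');b=get_image('side')
cv2.imwrite('pics/a.png',a);cv2.imwrite('pics/b.png',b)
for c in ('scene','side','wrist'):
    ci=camera_info(c);print(c,{k:(np.round(v,3).tolist() if not isinstance(v,str) else v) for k,v in ci.items()})
for c in ('scene','side'):
    for t in ('block','fixture'):
        for r in regions_of(c,t): print(c,t,round(r['score'],2),np.round(r['xy']),r['pixels'].sum())
s=get_state();print(s)
print(manip.pinch_z)
E
```

```text
scene {'intrinsics': [[424.952, 0.0, 319.268], [0.0, 424.952, 199.486], [0.0, 0.0, 1.0]], 'position': [1.377, 0.04, 0.704], 'rotation': [54.181, 0.545, 91.696]}
side {'intrinsics': [[398.072, 0.0, 323.981], [0.0, 398.072, 200.554], [0.0, 0.0, 1.0]], 'position': [0.075, -0.568, 0.705], 'rotation': [49.832, -0.761, -37.751]}
wrist {'intrinsics': [[277.164, 0.0, 320.735], [0.0, 277.164, 197.998], [0.0, 0.0, 1.0]], 'position': [0.526, 0.068, 0.374], 'rotation': [-15.686, 0.011, 0.032]}
scene block 0.73 [388. 229.] 910
scene fixture 0.97 [338. 185.] 1465
scene fixture 0.85 [260. 209.] 1730
scene fixture 0.85 [261. 261.] 2492
side block 0.89 [290. 184.] 784
side block 0.25 [232. 156.] 260
side fixture 0.8 [341. 270.] 2954
side fixture 0.79 [401. 228.] 2263
side fixture 0.62 [250. 240.] 2485
{'t': 0.3, 'qpos': array([ 1.00092750e-03,  1.36586585e+01, -7.87040263e-01,  7.55849762e+01,
        4.09186269e-04,  9.00001261e+01]), 'joint_velocities': array([-0.0535787 , -0.10906551,  0.18569102,  0.05148199, -0.07323858,
        0.0306422 ]), 'joint_efforts': array([ 3.22914593e-05, -5.38137567e+01,  3.46249115e+01,  1.01207421e-02,
        4.97439316e-05, -3.53827329e-05]), 'position': array([5.24836683e-01, 1.13596817e-05, 2.31085084e-01]), 'tool_rot': array([-1.79999591e+02,  3.06749667e-02,  8.74835472e-04]), 'force': array([-0.37957976, -0.16425951,  0.61551395]), 'ft_torque': array([ 0.06463074,  0.03856913, -0.01682029]), 'finger_gap': 0.08547047740169059}
0.0187
```

View pics/a.png

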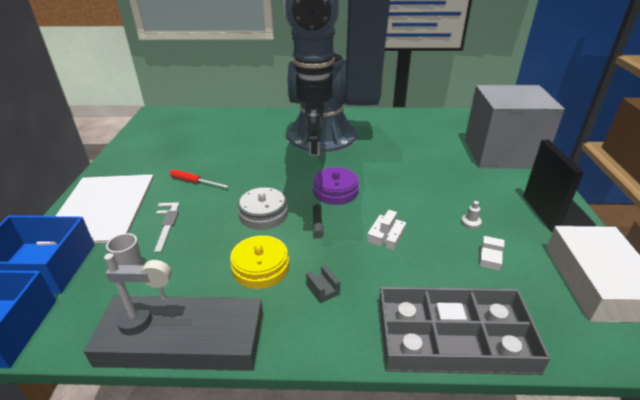

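View pics/b.png

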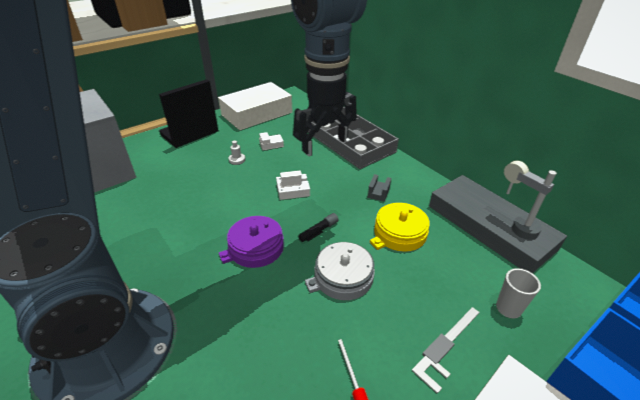

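```bash
cat >> h.py <<'E'
from scipy.spatial.transform import Rotation as Ro
_ci=camera_info
def camera_info(n):
    d=dict(_ci(n)); d['rotation']=Ro.from_euler('xyz',d['rotation'],degrees=True).as_matrix(); return d
E
python3 - <<'E'
from h import *
S=camera_info('scene');D=camera_info('side')
print(_ci('scene').keys())
for n,a,b,z in (('block',(388,229),(290,184),.03),('grey',(263,206),(344,268),.04),('greypost',(263,194),(345,258),.069),('plain',(491,252),(271,141),.02),('torch',(318,220),(318,228),.013),('purple',(336,183),(255,240),.04)):
    print(n,unproj(S,a,z).round(3),unproj(D,b,z).round(3))
for s in [(.6,.15,.03),(.52,-.13,.05)]: print(proj(camera_info('wrist'),s))
save('wrist','w0.png')
E
```

```text
Traceback (most recent call last):
NameError: name '_ci' is not defined
```

```bash
python3 - <<'E'
from h import *
S=camera_info('scene');D=camera_info('side')
import h;print(h._ci('scene').keys())
for n,a,b,z in (('block',(388,229),(290,184),.03),('grey',(263,206),(344,268),.04),('greypost',(263,194),(345,258),.069),('plain',(491,252),(271,141),.02),('torch',(318,220),(318,228),.013),('purple',(336,183),(255,240),.04)):
    print(n,unproj(S,a,z).round(3),unproj(D,b,z).round(3))
for s in [(.6,.15,.03),(.52,-.13,.05)]: print(proj(camera_info('wrist'),s))
save('wrist','w0.png')
E
```

```text
dict_keys(['intrinsics', 'position', 'rotation'])
block [0.565 0.179 0.03 ] [0.54  0.171 0.03 ]
grey [ 0.488 -0.14   0.04 ] [ 0.461 -0.155  0.04 ]
greypost [ 0.475 -0.139  0.069] [ 0.463 -0.153  0.069]
plain [0.632 0.413 0.02 ] [0.625 0.407 0.02 ]
torch [0.511 0.005 0.013] [ 0.507 -0.     0.013]
purple [0.377 0.051 0.04 ] [0.35  0.033 0.04 ]
[386.51692853  43.47961785]
[315.56648234 275.8947987 ]
```

View pics/w0.png

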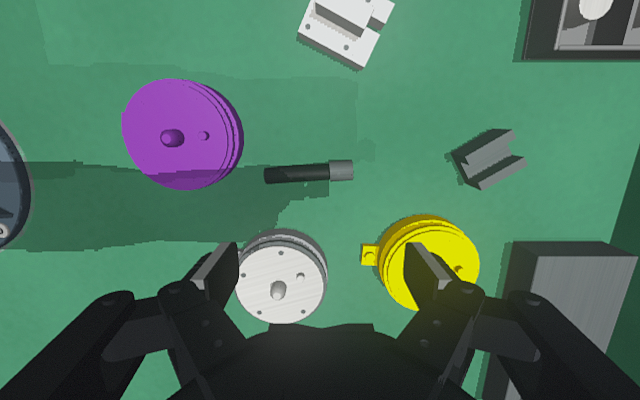

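Request:
drive_tool(
  series=[
    [1, -4, 0, 0, 0, 0, 1],
    [2, -8, 0, 0, 0, 0, 1],
    [3, -10, 0, 0, 0, 0, 1],
    [3, -10, 0, 0, 0, 0, 1],
    [3, -10, 0, 0, 0, 0, 1],
  ],
)

```text
t: 0.85
position: [0.5548, 0.1002, 0.231]
tool_rot: [180.0, 0.0, 0.1]
force: [-0.4, -0.9, -0.7]
finger_gap: 0.0856
```

```bash
python3 - <<'E'
from h import *
print(get_state()['position'],get_state()['force'],camera_info('wrist')['position'])
im=get_image('wrist');rs=regions_of('wrist','block')
for r in rs: print(r['score'],r['xy'],r['pixels'].sum())
x,y=map(int,rs[0]['xy']);x0=max(0,x-100);y0=max(0,y-75);print(x0,y0)
cv2.imwrite('pics/w1.png',cv2.resize(im[y0:y0+150,x0:x0+200],None,fx=4,fy=4,interpolation=cv2.INTER_CUBIC))
E
```

```text
[0.55475101 0.10015116 0.23096639] [-0.39032864 -0.9249689  -0.726908  ] [0.55639331 0.16786934 0.37386371]
0.59 [315.6, 113.4] 4146
215 38
```

View pics/w1.png

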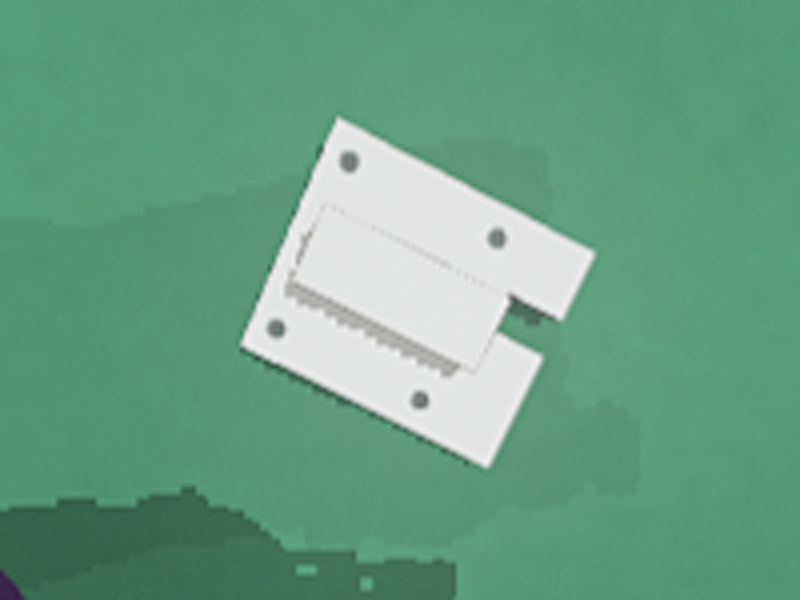

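The crop shows the notched block, with base-top corners at (338,117), (596,252), (490,468) and (241,347), the rib on top, and the notch at the right end near (530,325). Possible confusions in the scene picture: plain_block (491,252), which is stepped with no notch; the light part in the tray (452,312); and the purple (336,183) and yellow (260,260) fixtures. I choose the notched block at (388,229) and the grey fixture at (263,206).

```bash
python3 - <<'E'
from h import *
C=camera_info('wrist')
f=lambda p,z:unproj(C,(p[0]/4+215-.4,p[1]/4+38-.4),z)[:2]
B=np.array([f(p,.026) for p in [(338,117),(596,252),(490,468),(241,347)]])
R=np.array([f(p,.058) for p in [(325,207),(510,297),(475,373),(291,280)]])
for Q in (B,R):
    print(Q.mean(0).round(4),[round(np.linalg.norm(Q[i]-Q[(i+1)%4]),4) for i in range(4)],[np.degrees(np.arctan2(*(d[::-1]))).round(1) for d in (Q[1]-Q[0],Q[2]-Q[3],Q[0]-Q[3],Q[1]-Q[2])])
E
```

```text
[0.5542 0.1756] [np.float64(0.0843), np.float64(0.0707), np.float64(0.0845), np.float64(0.071)] [np.float64(-25.9), np.float64(-25.6), np.float64(64.3), np.float64(64.5)]
[0.5501 0.1774] [np.float64(0.0549), np.float64(0.0222), np.float64(0.0559), np.float64(0.0209)] [np.float64(-24.7), np.float64(-26.0), np.float64(62.4), np.float64(65.2)]
```

Request:
drive_tool(
  series=[
    [-2, 5, 0, 0, 0, 0, 1],
    [-4, 10, 0, 0, 0, 0, 1],
    [-6, 15, 0, 0, 0, 0, 1],
    [-8, 20, 0, 0, 0, 0, 1],
    [-9, 24, 0, 0, 0, 0, 1],
    [-9, 29, 0, 0, 0, 0, 1],
    [-9, 29, 0, 0, 0, 0, 1],
    [-9, 29, 0, 0, 0, 0, 1],
  ],
)

```text
t: 1.75
position: [0.464, -0.192, 0.2314]
tool_rot: [180.0, 0.0, -0.3]
force: [-0.8, 0.1, -0.1]
finger_gap: 0.0855
```

```bash
python3 - <<'E'
from h import *
print(get_state()['position'],get_state()['force'],camera_info('wrist')['position'])
im=get_image('wrist')
C=camera_info('wrist')
x,y=map(int,proj(C,(.467,-.147,.05)));x0=x-100;y0=max(0,y-75);print(x0,y0)
cv2.imwrite('pics/w2.png',cv2.resize(im[y0:y0+150,x0:x0+200],None,fx=4,fy=4,interpolation=cv2.INTER_CUBIC))
np.savez('w2.npz',K=C['intrinsics'],R=C['rotation'],p=C['position'])
E
```

```text
[ 0.4639566  -0.19202618  0.23136652] [-0.76159814  0.10167521 -0.05869999] [ 0.46587437 -0.12436278  0.374301  ]
221 66
```

View pics/w2.png

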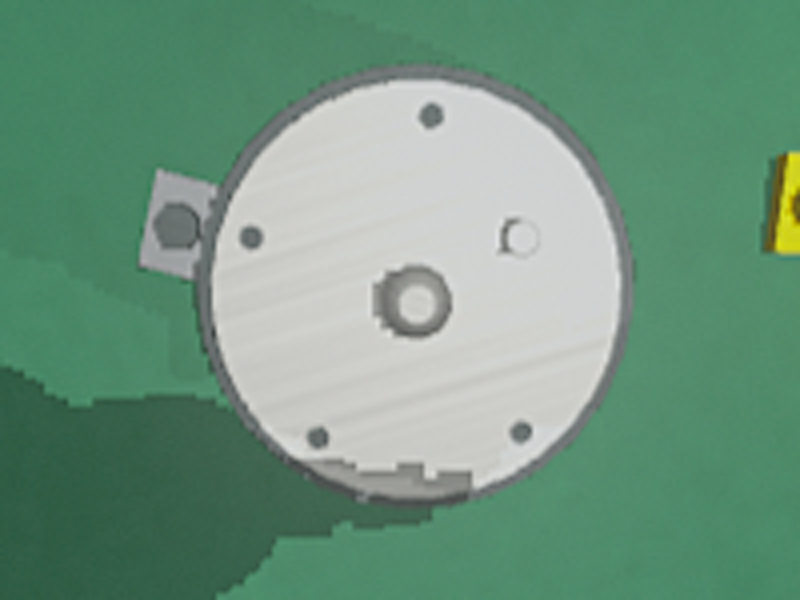

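The crop shows the grey fixture: post top at (416,304), pin top at (520,238), lug bolt at (177,226), disc circle spanning columns 210–622.

```bash
python3 - <<'E'
from h import *
from scipy.optimize import least_squares
d=np.load('w2.npz');C=dict(intrinsics=d['K'],rotation=d['R'],position=d['p'])
f=lambda p,z:unproj(C,(p[0]/4+221-.4,p[1]/4+66-.4),z)[:2]
post=f((416,304),.069); pin=f((520,237),.057)
im=cv2.imread('pics/w2.png');
rim=np.array([f(p,.048) for p in [(210,287),(622,287),(416,79),(270,140),(560,140),(270,435),(590,395)]])
r=least_squares(lambda q:np.hypot(*(rim-q[:2]).T)-q[2],[*post,.06]).x
print('post',post,'pin',pin,'disc',r)
for c in (post,r[:2]):
    v=pin-c;a=np.degrees(np.arctan2(v[1],v[0]));print(np.hypot(*v),a,a-np.degrees(np.arctan2(8,33)))
l=f((177,226),.012)
v=post-l;print('lug',l,np.hypot(*v),np.degrees(np.arctan2(v[1],v[0])))
E
```

```text
post [ 0.47042383 -0.14530941] pin [ 0.49935181 -0.12802752] disc [ 0.47054516 -0.14513903  0.05911075]
0.03369705718297731 30.85455896609436 17.22756410620282
0.03350562320471371 30.710846742887764 17.083851882996225
lug [ 0.39588853 -0.12514303] 0.07721524264793163 -15.13955131140562
```

Request:
drive_tool(
  series=[
    [1, -4, 0, 0, 0, -0.125, 1],
    [2, -8, 0, 0, 0, -0.25, 1],
    [3, -12, 0, 0, 0, -0.375, 1],
    [4, -16, 0, 0, 0, -0.5, 1],
    [5, -20, 0, 0, 0, -0.625, 1],
    [6, -24, 0, 0, 0, -0.75, 1],
    [7, -28, 2, 0, 0, -0.875, 1],
    [8, -32, 4, 0, 0, -1.0, 1],
    [8.9, -36.5, 7, 0, 0, -1.126, 1],
    [8.9, -36.5, 9, 0, 0, -1.126, 1],
  ],
)

```text
t: 2.8
position: [0.5534, 0.1808, 0.1399]
tool_rot: [-180.0, -0.1, 65.1]
force: [-0.3, -0.8, -0.1]
finger_gap: 0.0854
```

Request:
drive_tool(
  series=[
    [0, 0, 0, 0, 0, 0, 1],
    [0, 0, 0, 0, 0, 0, 1],
    [0, 0, 0, 0, 0, 0, 1],
  ],
)

```text
t: 3.1
position: [0.5542, 0.1749, 0.1429]
tool_rot: [179.9, -0.1, 64.5]
force: [-0.4, 0.6, 0.2]
finger_gap: 0.0855
```

```bash
python3 - <<'E'
from h import *
s=get_state();p=s['position'];print(p,s['tool_rot'],s['qpos'].round(1))
yaw=np.radians(s['tool_rot'][2])
t=np.array([.5542,.1756]);d=t-p[:2]
x=np.array([np.cos(yaw),np.sin(yaw)]);y=np.array([np.sin(yaw),-np.cos(yaw)])
print('tool dx,dy cm',100*d@x,100*d@y,'dz',100*(p[2]-.030))
print(proj(camera_info('wrist'),(.5542,.1756,.058)))
save('wrist','w3.png')
E
```

```text
[0.5542091  0.17494282 0.14287379] [ 1.79925646e+02 -6.37745228e-02  6.44876391e+01] [17.5 21.4 -2.8 65.7 -0.  43. ]
tool dx,dy cm 0.05891802025683592 -0.029125890400284033 dz 11.287378581422075
[321.23519728 200.33700276]
```

View pics/w3.png

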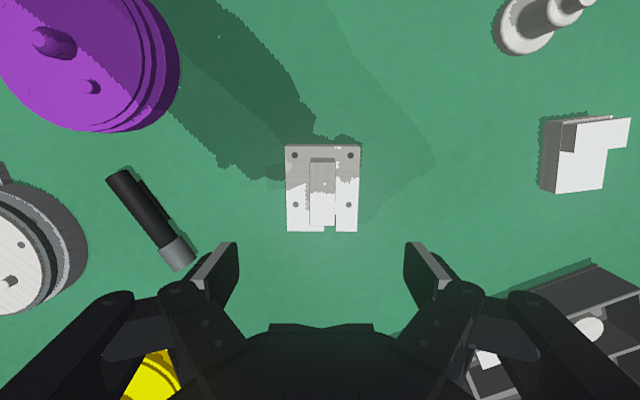

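The picture shows the block square to the jaws, with corners at about (286,145), (360,144), (358,232) and (287,231), and the notch at the bottom. I'll cross-check its position from this second orientation.

```bash
python3 - <<'E'
from h import *
C=camera_info('wrist');s=get_state();p=s['position']
im=get_image('wrist');hsv=cv2.cvtColor(im,cv2.COLOR_BGR2HSV)
m=((hsv[...,1]<50)&(hsv[...,2]>90)).astype(np.uint8);m[:,:270]=0;m[:,380:]=0;m[:130]=0;m[245:]=0
m=cv2.morphologyEx(m,cv2.MORPH_OPEN,np.ones((3,3)))
c=max(cv2.findContours(m,0,2)[0],key=cv2.contourArea);r=cv2.minAreaRect(c);b=cv2.boxPoints(r);print(r)
Q=np.array([unproj(C,q,.026)[:2] for q in b]);print(Q.mean(0),[np.linalg.norm(Q[i]-Q[i-1]).round(4) for i in range(4)],[np.degrees(np.arctan2(*(Q[i]-Q[i-1])[::-1])).round(1) for i in range(4)])
E
```

```text
((322.5, 187.0), (86.0, 75.0), 90.0)
[0.55314323 0.17753117] [np.float64(0.0854), np.float64(0.0693), np.float64(0.0854), np.float64(0.0756)] [np.float64(152.5), np.float64(64.5), np.float64(-23.3), np.float64(-115.6)]
```

Request:
drive_tool(
  series=[
    [0.1, -0.1, 3, 0, 0, 0, 1],
    [0.1, -0.1, 6, 0, 0, 0, 1],
    [0.1, -0.1, 8.5, 0, 0, 0, 1],
    [0.1, -0.1, 10, 0, 0, 0, 1],
    [0.1, -0.1, 11, 0, 0, 0, 1],
    [0.1, -0.1, 11, 0, 0, 0, 1],
    [0.1, -0.1, 11, 0, 0, 0, 1],
  ],
)

```text
t: 3.9
position: [0.5541, 0.1762, 0.0322]
tool_rot: [180.0, -0.0, 64.5]
force: [-0.8, -0.6, 0.5]
finger_gap: 0.0854
```

Request:
drive_tool(
  series=[
    [0, 0, 0, 0, 0, 0, 0.6],
    [0, 0, 0, 0, 0, 0, 0.4],
    [0, 0, 0, 0, 0, 0, 0.2],
    [0, 0, 0, 0, 0, 0, 0],
    [0, 0, 0, 0, 0, 0, 0],
    [0, 0, 0, 0, 0, 0, 0],
    [0, 0, 0, 0, 0, 0, 0],
    [0, 0, 0, 0, 0, 0, 0],
  ],
  newtons=50,
)

```text
t: 4.7
position: [0.5537, 0.1766, 0.0317]
tool_rot: [180.0, -0.0, 64.5]
force: [-0.8, 1.0, 5.1]
finger_gap: 0.0213
```

Request:
drive_tool(
  series=[
    [0, 0, -1, 0, 0, 0, 0],
    [0, 0, -3, 0, 0, 0, 0],
    [0, 0, -6, 0, 0, 0, 0],
    [0, 0, -9, 0, 0, 0, 0],
    [0, 0, -12, 0, 0, 0, 0],
    [0, 0, -12, 0, 0, 0, 0],
    [0, 0, -12, 0, 0, 0, 0],
    [0, 0, -12, 0, 0, 0, 0],
  ],
)

```text
t: 5.5
position: [0.5523, 0.1759, 0.1494]
tool_rot: [-179.9, 0.1, 64.5]
force: [0.3, -0.5, -6.8]
finger_gap: 0.0215
```

```bash
python3 - <<'E'
from h import *
s=get_state();print(s['position'],s['tool_rot'],s['force'],s['ft_torque'],s['finger_gap'])
a=get_image('side');w=get_image('wrist')
cv2.imwrite('pics/s4.png',np.hstack([cv2.resize(a[60:260,200:400],(400,400)),cv2.resize(w[140:340,220:420],(400,400))]))
E
```

```text
[0.55233095 0.17588941 0.14943026] [-1.79867471e+02  1.31416593e-01  6.45106480e+01] [ 0.3119001  -0.5037435  -6.77228979] [ 0.00388753 -0.01264364 -0.01378598] 0.021489294810943697
```

View pics/s4.png

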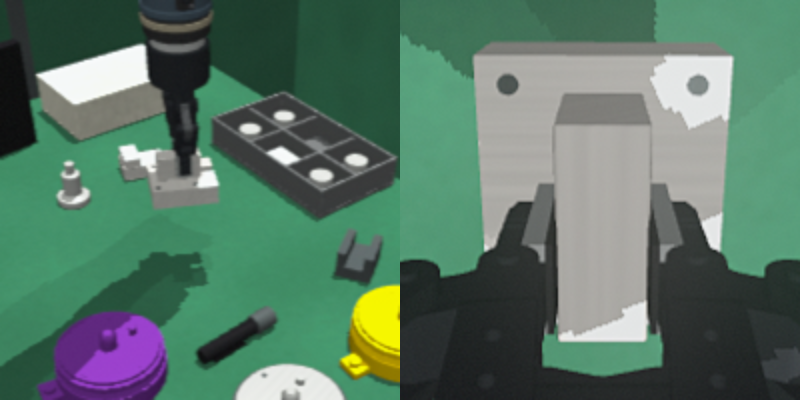

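Left crop: the block hangs level in the gripper. Right crop: the rib is square between the pads. From its edges (rib back edge row 202, front row 311; base back edge row 168) I'll compute the in-hand offset.

```bash
python3 - <<'E'
from h import *
C=camera_info('wrist');s=get_state();p=s['position']
yaw=np.radians(s['tool_rot'][2]);x=np.array([np.cos(yaw),np.sin(yaw)]);y=np.array([np.sin(yaw),-np.cos(yaw)])
zu=p[2]-.0317
g=lambda u,v:((u-400)/2+220-.25,v/2+140-.25)
for n,q,z,bx in [('ribback',(603,124),.058,-32),('ribfront',(603,341),.058,24),('baseback',(604,56),.026,-42)]:
    d=unproj(C,g(*q),zu+z)[:2]-p[:2]; print(n,'tool x',1000*d@x,'tool y (block x)',1000*d@y,'origin at',1000*d@y-bx)
c=np.array([.4705,-.1452])-p[:2]; print('post offset in tool cm',100*c@x,100*c@y, 'world',c)
E
```

```text
ribback tool x 0.2774339743236638 tool y (block x) -32.02799047487125 origin at -0.027990474871252502
ribfront tool x 0.34123937256755354 tool y (block x) 23.78708738205716 origin at -0.2129126179428411
baseback tool x 0.54775390236086 tool y (block x) -41.78760915115432 origin at 0.21239084884567916
post offset in tool cm -32.51297465306549 6.425544469669714 world [-0.08192541 -0.3211329 ]
```

Request:
drive_tool(
  series=[
    [-1.5, 0.3, 0, 0, 0, 0, 0],
    [-5, 1, 0, 0, 0, -0.08, 0],
    [-9, 1.8, 0, 0, 0, -0.18, 0],
    [-13, 2.6, 0, 0, 0, -0.28, 0],
    [-17, 3.4, 0, 0, 0, -0.38, 0],
    [-21, 4.2, 0, 0, 0, -0.48, 0],
    [-25, 5, 0, 0, 0, -0.58, 0],
    [-29, 5.8, 0, 0, 0, -0.68, 0],
    [-31.5, 6.2, 0, 0, 0, -0.745, 0],
    [-32.5, 6.4, 0, 0, 0, -0.745, 0],
  ],
)

```text
t: 6.6
position: [0.4697, -0.147, 0.1508]
tool_rot: [-179.9, -0.0, 107.1]
force: [0.2, -0.2, -5.3]
finger_gap: 0.021
```

Request:
drive_tool(
  series=[
    [0, 0, 0, 0, 0, 0, 0],
    [0, 0, 0, 0, 0, 0, 0],
    [0, 0, 0, 0, 0, 0, 0],
    [0, 0, 0, 0, 0, 0, 0],
    [0, 0, 0, 0, 0, 0, 0],
  ],
)

```text
t: 7.1
position: [0.4716, -0.1439, 0.1512]
tool_rot: [-180.0, -0.0, 107.3]
force: [1.2, -0.6, -6.7]
finger_gap: 0.021
```

```bash
cat > st.py <<'E'
from h import *
s=get_state();p=s['position'];yaw=np.radians(s['tool_rot'][2]);x=np.array([np.cos(yaw),np.sin(yaw)]);y=np.array([np.sin(yaw),-np.cos(yaw)])
c=np.array([.4705,-.1452])-p[:2]; print(s['t'],p.round(4),s['tool_rot'].round(1),'F',s['force'].round(1),'T',s['ft_torque'].round(2),s['finger_gap'].round(4),'post in tool cm',100*c@x,100*c@y,'q6',s['qpos'][5])
E
python3 st.py
```

```text
Traceback (most recent call last):
  File "st.py", line 3, in <module>
    c=np.array([.4705,-.1452])-p[:2]; print(s['t'],p.round(4),s['tool_rot'].round(1),'F',s['force'].round(1),'T',s['ft_torque'].round(2),s['finger_gap'].round(4),'post in tool cm',100*c@x,100*c@y,'q6',s['qpos'][5])
                                                                                                                                         ^^^^^^^^^^^^^^^^^^^^^
AttributeError: 'float' object has no attribute 'round'
```

Request:
drive_tool(
  series=[
    [-0.1, -0.15, 1, 0, 0, 0, 0],
    [-0.1, -0.15, 2.5, 0, 0, 0, 0],
    [-0.1, -0.15, 4, 0, 0, 0, 0],
    [-0.1, -0.15, 4.6, 0, 0, 0, 0],
    [-0.1, -0.15, 4.6, 0, 0, 0, 0],
    [-0.1, -0.15, 4.6, 0, 0, 0, 0],
  ],
)

```text
t: 7.7
position: [0.4704, -0.146, 0.1055]
tool_rot: [180.0, 0.0, 107.2]
force: [0.2, -0.8, -5.3]
finger_gap: 0.0216
```

```bash
sed -i "s/s\['finger_gap'\].round(4)/s['finger_gap']/" st.py; python3 st.py
```

```text
7.7 [ 0.4704 -0.146   0.1055] [180.    0.  107.2] F [ 0.2 -0.8 -5.3] T [ 0.01 -0.06  0.03] 0.021593072843441363 post in tool cm 0.07260206967018824 0.0282542519923175 q6 -34.446202563568704
```

Request:
drive_tool(
  series=[
    [0.05, 0.03, 0.3, 0, 0, 0, 0],
    [0.05, 0.03, 0.6, 0, 0, 0, 0],
    [0.05, 0.03, 0.9, 0, 0, 0, 0],
    [0.05, 0.03, 1.2, 0, 0, 0, 0],
    [0.05, 0.03, 1.2, 0, 0, 0, 0],
    [0.05, 0.03, 1.2, 0, 0, 0, 0],
  ],
)

```text
t: 8.3
position: [0.4704, -0.1454, 0.0932]
tool_rot: [-180.0, -0.0, 107.2]
force: [0.2, 0.7, -6.2]
finger_gap: 0.0211
```

```bash
python3 st.py
```

```text
8.3 [ 0.4704 -0.1454  0.0932] [-180.    -0.   107.2] F [ 0.2  0.7 -6.2] T [-0.01 -0.04  0.  ] 0.021059195278001992 post in tool cm 0.015278076420950044 0.019290390278692417 q6 -34.37660930083859
```

Request:
drive_tool(
  series=[
    [0, 0, 0.2, 0, 0, 0, 0],
    [0, 0, 0.4, 0, 0, 0, 0],
    [0, 0, 0.6, 0, 0, 0, 0],
    [0, 0, 0.8, 0, 0, 0, 0],
    [0, 0, 0.8, 0, 0, 0, 0],
    [0, 0, 0.8, 0, 0, 0, 0],
  ],
)

```text
t: 8.9
position: [0.4704, -0.1454, 0.0852]
tool_rot: [-180.0, -0.0, 107.2]
force: [0.6, 0.6, -5.4]
finger_gap: 0.0212
```

```bash
python3 st.py
```

```text
8.9 [ 0.4704 -0.1454  0.0852] [-180.    -0.   107.2] F [ 0.6  0.6 -5.4] T [ 0.   -0.03  0.01] 0.021151882257885467 post in tool cm 0.016049413732089665 0.01957564757616184 q6 -34.37537798332349
```

Request:
drive_tool(
  series=[
    [0, 0, 0.1, 0, 0, 0, 0],
    [0, 0, 0.2, 0, 0, 0, 0],
    [0, 0, 0.3, 0, 0, 0, 0],
    [0, 0, 0.4, 0, 0, 0, 0],
    [0, 0, 0.4, 0, 0, 0, 0],
    [0, 0, 0.4, 0, 0, 0, 0],
  ],
)

```text
t: 9.5
position: [0.4704, -0.1454, 0.0813]
tool_rot: [-180.0, -0.0, 107.2]
force: [-0.1, 0.1, -5.9]
finger_gap: 0.0211
```

Request:
drive_tool(
  series=[
    [0, 0, 0.1, 0, 0, 0, 0],
    [0, 0, 0.2, 0, 0, 0, 0],
    [0, 0, 0.3, 0, 0, 0, 0],
    [0, 0, 0.3, 0, 0, 0, 0],
    [0, 0, 0.3, 0, 0, 0, 0],
  ],
)

```text
t: 10.0
position: [0.4705, -0.1454, 0.0785]
tool_rot: [180.0, 0.0, 107.2]
force: [-0.5, 0.3, -1.1]
finger_gap: 0.021
```

```bash
python3 st.py
```

```text
10.0 [ 0.4705 -0.1454  0.0785] [180.    0.  107.2] F [-0.5  0.3 -1.1] T [ 0.06  0.15 -0.02] 0.02096271941310055 post in tool cm 0.02115368102396903 0.00686511799829293 q6 -34.3752729568968
```

Request:
drive_tool(
  series=[
    [0, 0, 0.1, 0, 0, 0, 0],
    [0, 0, 0.2, 0, 0, 0, 0],
    [0, 0, 0.2, 0, 0, 0, 0],
    [0, 0, 0.2, 0, 0, 0, 0],
  ],
)

```text
t: 10.4
position: [0.4705, -0.1454, 0.0764]
tool_rot: [180.0, 0.0, 107.2]
force: [-0.3, 0.2, 1.6]
finger_gap: 0.0211
```

```bash
python3 st.py; python3 - <<'E'
from h import *
a=get_image('side');w=get_image('scene')
cv2.imwrite('pics/s5.png',np.hstack([cv2.resize(a[200:320,280:400],(400,400),interpolation=2),cv2.resize(w[140:260,205:325],(400,400),interpolation=2)]))
E
```

```text
10.4 [ 0.4705 -0.1454  0.0764] [180.    0.  107.2] F [-0.3  0.2  1.6] T [0.1  0.14 0.07] 0.021110168908148173 post in tool cm 0.022226851967472053 0.008204202394410911 q6 -34.37900707047967
```

View pics/s5.png

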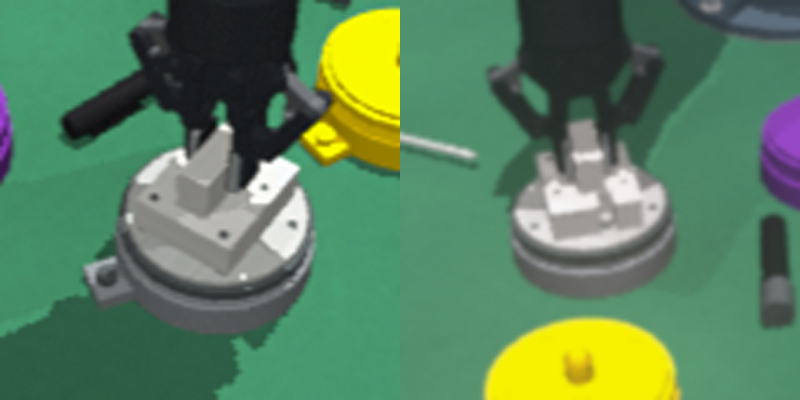

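Both crops show the block lying flat on the grey disc, with the pin in the open notch at the front. Releasing.

Request:
drive_tool(
  series=[
    [0, 0, 0, 0, 0, 0, 0.4],
    [0, 0, 0, 0, 0, 0, 0.5],
    [0, 0, 0, 0, 0, 0, 0.7],
    [0, 0, 0, 0, 0, 0, 0.8],
    [0, 0, 0, 0, 0, 0, 0.8],
    [0, 0, 0, 0, 0, 0, 0.8],
  ],
)

```text
t: 11.1
position: [0.4704, -0.1454, 0.0763]
tool_rot: [-180.0, -0.0, 107.2]
force: [-0.3, -0.0, 0.2]
finger_gap: 0.0682
```

Request:
drive_tool(
  series=[
    [0, 0, -1, 0, 0, 0, 0.8],
    [0, 0, -3, 0, 0, 0, 0.8],
    [0, 0, -6, 0, 0, 0, 0.8],
    [0, 0, -9, 0, 0, 0, 0.8],
    [0, 0, -12, 0, 0, 0, 0.8],
    [0, 0, -13, 0, 0, 0, 0.8],
    [0, 0, -13, 0, 0, 0, 0.8],
    [0, 0, -13, 0, 0, 0, 0.8],
  ],
)

```text
t: 11.9
position: [0.47, -0.1453, 0.2056]
tool_rot: [-180.0, -0.0, 107.2]
force: [0.0, 0.2, -0.5]
finger_gap: 0.0686
```

```bash
python3 st.py; python3 - <<'E'
from h import *
a=get_image('side');w=get_image('wrist')
C=camera_info('wrist');x,y=map(int,proj(C,(.4705,-.1452,.05)));print(x,y);y0=max(0,y-80);x0=x-80
cv2.imwrite('pics/s6.png',np.hstack([cv2.resize(a[200:320,280:400],(400,400),interpolation=2),cv2.resize(w[y0:y0+160,x0:x0+160],(400,400),interpolation=2)]))
E
```

```text
11.9 [ 0.47   -0.1453  0.2056] [-180.    -0.   107.2] F [ 0.   0.2 -0.5] T [ 0.01 -0.07  0.1 ] 0.06864137755827697 post in tool cm -0.005281937508208254 0.04706937144576589 q6 -34.37602682821174
321 184
```

View pics/s6.png

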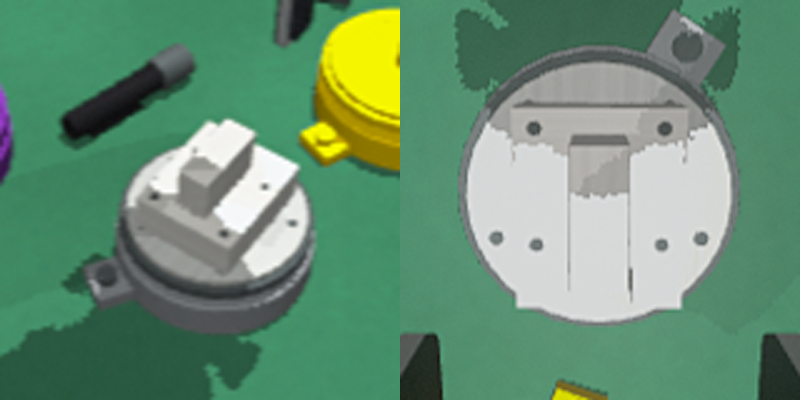

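The block lies flat and centred on the grey fixture, the gripper is clear, and the torch and yellow fixture have not moved.

```bash
python3 -c "from workcell import ticket; print(ticket.sign_off())"
```

```text
the job is handed in; nothing more can be done
None
```

The notched block is on the grey fixture, fully home and flat on the seat. The gripper let go and is about 13 cm above it. I handed the job in at about 12 s of the 64 s allowed.

- **Finding the turn:** I did not need a search by feel. The wrist camera showed the key pin, giving a block yaw of about 17.2°, roughly 32° from the fixture's x. I lowered the block slowly at that turn, watching the force, and the pin entered at the first try.
- **Seating:** There was no contact at pin height. The first contact came within about 1–2 mm of the expected seat height. Pressing about 3 mm further gave only about 7–8 N, well under 25 N, with negligible sideways force.
- **Last checks:** After release the wrist force was near zero. The side and wrist pictures show the block flat and centred, with the torch and yellow fixture where they were. The other bystanders were not in those last crops, and the arm passed well above anything in its path.
- **Disagreements:**
  - My first rough positions from the scene and side cameras differed by 15–25 mm, so I used the wrist camera for everything.
  - Two wrist views of the block differed by 1–2 mm. I settled that by measuring the block in the grip, where its centre was within about 0.5 mm of the tool axis.
  - A moment of about 0.15 N·m showed while pressing, so the block may have been very slightly tilted in the grip. It looks flat after release.

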